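# Load angle sections, roll the crate home and pin it

### The job

Move the glaze jar out of the bay and stand it on the round wooden ware board, and nest every loose aluminium angle section on top of the one already in the crate, ridge on ridge with their ends level. Then push the loaded crate along the rollers fully home into the bay, and last drop the lock pin from its block right down through the bracket and the crate's tab; leave the other jars, can and bottle where they stand.

Things in the scene. Friction and masses are not known exactly. Their poses are not given: they have to be found in the camera images.
- track: fixed roller track, 580 mm long, guides 65 mm high and 155 mm apart. The crate is pushed along its -y axis over free steel rollers (tops at 45 mm) on to the bay's deck (43.5 mm high, 190 mm long) at the -y end, closed by a 110 mm high stop board. Origin: on the table, mid-track. Rolling takes 1 to 3 N, sliding on the deck up to 8 N
- bay (a point): where the centre of the crate's underside comes to rest with the crate fully home in the bay, against the stop board; axes as the track's
- bracket_hole (a point): centre of the top of the 16 mm hole in the fixed steel bracket beside the bay, on the track's -x side, an 8 mm plate 95 mm above the table at its top; the hole is vertical
- crate: plywood crate on the rollers, open at the top, 150 mm (x, across the track) by 190 mm (y, along it), 50 mm high, walls and floor 6 mm. Origin: centre of its underside; axes as the track's. A 6 mm steel tab sticks out 40 mm from its -x side, its top 36 mm over the underside, and passes under the bracket when the crate is home
- tab_hole (a point): centre of the top of the hole (24 mm in x, 20 mm in y) in the crate's steel tab; with the crate home it lies 14 mm to 16 mm under the top of the bracket's hole
- guard0_c (a point): aluminium right-angle section, 60 mm long, lying ridge up like a roof, 68 mm across its feet, 37.5 mm high, legs 5 mm thick; grip it across its flat 60 mm ends near the ridge. Point: its centre, half-way up; x along the ridge, y across, z up. Each nested on another sits 7.1 mm higher. Lies in the crate, ridge along the track; the others go on it
- guard1_c (a point): aluminium right-angle section, 60 mm long, lying ridge up like a roof, 68 mm across its feet, 37.5 mm high, legs 5 mm thick; grip it across its flat 60 mm ends near the ridge. Point: its centre, half-way up; x along the ridge, y across, z up. Each nested on another sits 7.1 mm higher. Starts on the table in front of the track; may be absent (2 to 4 of guard1-4 are there)
- guard2_c (a point): aluminium right-angle section, 60 mm long, lying ridge up like a roof, 68 mm across its feet, 37.5 mm high, legs 5 mm thick; grip it across its flat 60 mm ends near the ridge. Point: its centre, half-way up; x along the ridge, y across, z up. Each nested on another sits 7.1 mm higher. Starts on the table in front of the track; may be absent (2 to 4 of guard1-4 are there)
- guard3_c (a point): aluminium right-angle section, 60 mm long, lying ridge up like a roof, 68 mm across its feet, 37.5 mm high, legs 5 mm thick; grip it across its flat 60 mm ends near the ridge. Point: its centre, half-way up; x along the ridge, y across, z up. Each nested on another sits 7.1 mm higher. Starts on the table in front of the track; may be absent (2 to 4 of guard1-4 are there)
- guard4_c (a point): aluminium right-angle section, 60 mm long, lying ridge up like a roof, 68 mm across its feet, 37.5 mm high, legs 5 mm thick; grip it across its flat 60 mm ends near the ridge. Point: its centre, half-way up; x along the ridge, y across, z up. Each nested on another sits 7.1 mm higher. Starts on the table in front of the track; may be absent (2 to 4 of guard1-4 are there)
- pin_knob (a point): steel lock pin standing in a hole of a wooden block. Point: middle of its round black knob (24 mm across, 36 mm tall); below it a collar 30 mm wide, 6 mm thick, then a 12 mm shank 62 mm long with a tapered tip. z points up along the pin. The tip is 86 mm below this point, the collar's underside 24 mm below
- pin_tip (a point): the lower tip of the lock pin; axes as the pin's
- pinblock: fixed wooden block 60 x 60 x 66 mm in which the pin is parked in a 16 mm through hole; origin at the centre of its underside
- jar_c (a point): glaze jar, round, 58 mm in diameter, 85 mm tall, white cap; this point is its centre, half-way up; z up. It stands on the deck of the bay at the start
- bat: fixed round wooden ware board, 120 mm in diameter, 12 mm thick, lying on the table in front of the track; origin at the centre of its underside
- waterbottle_c (a point): clear 68 mm wide, 210 mm tall drinks bottle; bystander; its centre, half-way up
- glaze1_c (a point): amber glaze jar, 60 mm wide, 90 mm tall, beyond the track; bystander; its centre, half-way up
- glaze2_c (a point): terracotta-coloured glaze jar, 68 mm wide, 100 mm tall, beyond the track; bystander; its centre, half-way up
- can_c (a point): metal can, 70 mm wide, 110 mm tall, to the right of the track; bystander; its centre, half-way up
There are look-alikes about, which are no part of the job. What is meant by the part that bears pin_knob is not orange, and is the smaller of those in its own colour.

How it is judged:
By the outcome, as a careful person would: the job done as asked, in the order asked, and still so for the second after the job is handed in, with the robot touching nothing.
Of guard1, guard2, guard3, guard4 only 2 to 4 are there at a start; the rules pass over those that are not, and their reading is None.
At some moment in a run one of guard1, guard2, guard3, guard4 may be knocked a few centimetres aside while the robot is not near it.
It also fails if it takes over 210 s, if anything falls off the work surface, if the arm or the gripper's body presses on something with over 40 N, if the wrist force passes 120 N, or if a joint passes its speed limit or range.

### The arm

A 6-joint arm with a two-finger parallel gripper is mounted at the origin on the work surface. World frame = base frame: x ahead of the robot, y to its left, z up, the work surface at z = 0. Lengths are in m, angles in rad, forces in N, time in s.
With the tool pointing down it reaches from about 0.35 to 0.85 m from the base axis. Payload 8.1 kg.
Tool frame: the origin (TCP) lies at the very end of the fingers, on their centre line; the grasp point (between the pads) lies robot.tcp_to_grasp behind it (robot.tcp_to_grasp is the distance from the TCP to the grasp point, in m); z points along the fingers, y is the line along which they close (so a half turn about z gives the same grasp; the last joint's range is limited). The gripper opens to 93 mm and grips with 3 to 60 N. Pads are 15 mm wide; open, the fingers measure 128 mm over their backs; the gripper's body (75 mm by 188 mm) begins 65 mm behind the grasp point.
Start: joints at [1.071, 0.13, 1.488, -0, 1.523, -0.085], TCP at [0.242, 0.549, 0.219] pointing down, gripper open.
Joint ranges: [-2.96, 2.96], [-0.89, 2.26], [0.02, 2.5], [-1.34, 4.48], [0, 2.73], [-2.66, 2.66]. Speed limits (rad/s): [2.39, 2.39, 2.79, 3.14, 3.14, 3.14].

### API

Orientations are given as a rotation vector (axis times angle).
In Python, from plant import robot gives the robot as it stands. The module is installed in compiled form; this text tells all that it offers.
- The arm moves only by the shell command python3 -m pendant 'ROWS' [FORCE]. ROWS is JSON, a list that holds one entry, the list of rows, each a list of 5 numbers: the opening, from 0 (shut) to 1 (fully open), then the shift along the tool's x, y, z in cm, then the turn about the tool's z in degrees. In form: [[[fingers, x, y, z, roll], ...]]. A call has 1 to 8 rows; each row shifts and turns the commanded pose from where the row before left it, along the tool's axes as they then stand; what a row does not reach is not made up. A row lasts 1/10 s, in which the tool goes at most 50 mm and 8.59 degrees, less where a joint would pass 70% of its speed; a pose out of reach is approached as far as the arm can. A call is refused whole if a number of a shift passes 5 or a number of a turn 8.59, either way. A call with a gripper value outside its range is refused whole. The fingers move at their own pace and stop on an object; FORCE is the grip in N (left out, the last holds). Time passes only in rows, so rows that do not move let the fingers close. It gives the time, the measured TCP pose, the force, the opening and the grip force at its end, in the units of the state.
- robot.read_state(): the state, without advancing time (a new reading comes with each control period).
- robot.read_camera(name): name is "scene" or "top" or "wrist"; returns a dict with "img" (400x640x3 uint8, blue, green, red), "K" (3x3 intrinsics, pixels), "pose" (4x4, takes a point from camera to world coordinates). Camera axes: x right, y up, looking along -z (the intrinsics and any distortion apply to the point x, -y, -z); pixel columns grow to the right and rows downward; lengths in m; the calibration is good to about 2 mm. The wrist camera is an equidistant fisheye: a pixel r from the principal point sees the ray r / f radians off the axis. A picture is of the moment at which its call begins. There is no depth.
- robot.close_job(): hands the job in; it is judged then, once.
The state is a dict: "t": time; "q": joint angles; "dq": joint speeds; "joint_torque": joint torques, N m; "tool_pos": TCP position; "orientation": TCP orientation; "force": force on the tool from outside, world axes, zero at the start; "wrist_torque": the same for the moment, N m; "opening": finger opening in m; "gripper_force": force on a finger pad.
Only numpy, scipy, OpenCV 4.12 (cv2) and the standard library are available. Lean on these libraries where they do the work, as an engineer would, in place of code of your own. Each camera call takes 0.05 s, during which the arm holds its last target. There are 200 camera calls.

## Working session

There is one attempt and no reset: what is moved stays moved. The work goes in short steps, Python scripts to look and compute and a shell command to move; the robot and the scene stay as the last step left them, time stands still between calls to the robot, and variables do not carry over. Pictures are saved under pics/ and viewed, at most 14 in all, crops included, and the job is handed in when it is done.

```bash
mkdir -p pics; cat > h.py <<'E'
import numpy as np, cv2
from plant import robot
def cam(n):
    c=robot.read_camera(n); return c['img'],np.array(c['K']),np.array(c['pose'])
def ray(K,T,u,v,fish=False):
    x=(u-K[0,2])/K[0,0]; y=(v-K[1,2])/K[1,1]
    if fish:
        r=np.hypot(x,y); s=np.sin(r)/r if r>1e-9 else 1; d=np.array([x*s,-y*s,-np.cos(r)])
    else: d=np.array([x,-y,-1.])
    return T[:3,3],T[:3,:3]@d
def onz(K,T,u,v,z,fish=False):
    o,d=ray(K,T,u,v,fish); return o+d*(z-o[2])/d[2]
def proj(K,T,p,fish=False):
    q=np.linalg.inv(T)@np.append(p,1); x,y,z=q[0],-q[1],-q[2]
    if fish:
        r=np.hypot(x,y); a=np.arctan2(r,z); x,y=(x/r*a,y/r*a) if r>1e-9 else (0,0)
    else: x,y=x/z,y/z
    return K[0,0]*x+K[0,2],K[1,1]*y+K[1,2]
E
python3 - <<'E'
from h import *
for n in ("scene","top"):
    im,K,T=cam(n); cv2.imwrite(f'pics/{n}0.png',im); print(n,K.round(1).tolist(),T.round(3).tolist())
    np.savez(f'{n}.npz',K=K,T=T,im=im)
s=robot.read_state(); print(s['t'],s['tool_pos'],s['orientation'],robot.tcp_to_grasp,s['opening'])
E
```

```text
scene [[477.0, 0.0, 317.6], [0.0, 477.0, 201.6], [0.0, 0.0, 1.0]] [[0.864, -0.319, 0.391, 1.083], [0.504, 0.545, -0.67, -0.908], [0.001, 0.776, 0.631, 0.967], [0.0, 0.0, 0.0, 1.0]]
top [[444.6, 0.0, 318.7], [0.0, 444.6, 204.6], [0.0, 0.0, 1.0]] [[0.003, 0.993, -0.122, 0.399], [-1.0, 0.002, -0.007, 0.006], [-0.007, 0.122, 0.992, 1.408], [0.0, 0.0, 0.0, 1.0]]
0.1 [0.24153926 0.54867031 0.21769503] [-6.46789746e-01 -3.07381755e+00  2.47783130e-03] 0.0188 0.09333366721922987
```

View pics/scene0.png

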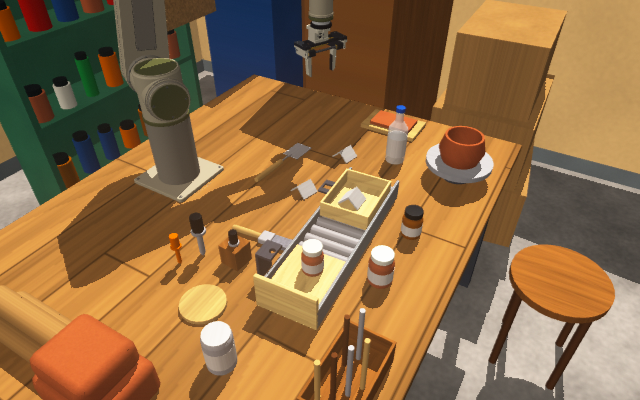

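View pics/top0.png

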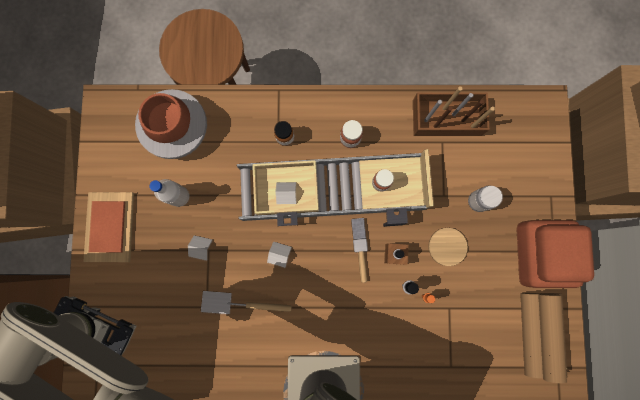

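The three loose guards are at top-view pixels (200,248), (280,255) and (217,302), with guard0 in the crate at (287,193). The jar is at (384,179) and the ware board at (448,247). The parked pin is in its block at (398,254); the bigger black pin (411,287) and the orange one (431,298) are the look-alikes.

```bash
python3 - <<'E'
from h import *
d=np.load('top.npz');K,T,im=d['K'],d['T'],d['im']
s=np.load('scene.npz')
for n,u,v,z in [('jar cap',384.5,176,.1285),('bat',448.5,246.5,.012),('knob',399,254,.1),('block',397,253,.066),('g1',200,247,.025),('g2',280,254,.025),('g3',217,302,.025),('g0',287,192,.075),('stop end',428,179,.11),('track left',243,190,.05),('crateL',254,188,.095),('crateR',317,186,.095),('bracket',397,216,.095),('tab',288,219,.08),('bigpin',411,287,.1),('can',490,197,.11),('bottlecap',155,186,.21),('glz1',283,129,.09),('glz2',352,127,.1)]:
    p=onz(K,T,u,v,z); print(n,p.round(3),np.round(proj(s['K'],s['T'],p)))
hsv=cv2.cvtColor(im,cv2.COLOR_BGR2HSV)
m=((hsv[...,1]<60)&(hsv[...,2]>70)).astype(np.uint8)
nb,l,st,c=cv2.connectedComponentsWithStats(m)
for i in range(1,nb):
    if 80<st[i,4]<900 and 180<c[i][0]<330 and 170<c[i][1]<320: 
        cn=cv2.findContours((l==i).astype(np.uint8),0,1)[0][0]; print(st[i],c[i].round(1),cv2.minAreaRect(cn))
big=cv2.resize(im[140:320,180:460],None,fx=2.85,fy=2.85,interpolation=cv2.INTER_CUBIC); cv2.imwrite('pics/topc.png',big)
E
```

```text
jar cap [ 0.641 -0.177  0.128] [312. 246.]
bat [ 0.44  -0.39   0.012] [200. 302.]
knob [ 0.415 -0.22   0.1  ] [231. 233.]
block [ 0.418 -0.22   0.066] [233. 243.]
g1 [0.435 0.383 0.025] [343. 152.]
g2 [0.414 0.135 0.025] [302. 186.]
g3 [0.268 0.325 0.025] [295. 146.]
g0 [0.601 0.111 0.075] [350. 196.]
stop end [ 0.635 -0.308  0.11 ] [281. 285.]
track left [0.611 0.25  0.05 ] [372. 180.]
crateL [0.61  0.209 0.095] [367. 175.]
crateR [0.616 0.02  0.095] [340. 209.]
bracket [ 0.527 -0.217  0.095] [266. 249.]
tab [0.518 0.107 0.08 ] [325. 187.]
bigpin [ 0.32  -0.253  0.1  ] [195. 228.]
can [ 0.582 -0.489  0.11 ] [214. 331.]
bottlecap [0.596 0.462 0.21 ] [399. 107.]
glz1 [0.793 0.125 0.09 ] [412. 210.]
glz2 [ 0.796 -0.085  0.1  ] [383. 254.]
[275 182  21  22 437] [285.6 192.5] ((285.0, 192.5), (21.0, 20.0), 90.0)
[188 236  24  24 421] [198.6 247.2] ((198.47059631347656, 247.11766052246094), (21.3431339263916, 21.828205108642578), 14.03624439239502)
[267 242  24  26 422] [278.4 254.1] ((278.28900146484375, 254.03672790527344), (20.11435317993164, 21.742658615112305), 16.699243545532227)
[201 291  45  23 634] [216.5 302.2] ((223.14114379882812, 302.6646728515625), (43.94710159301758, 21.244932174682617), 4.398705005645752)
```

View pics/topc.png

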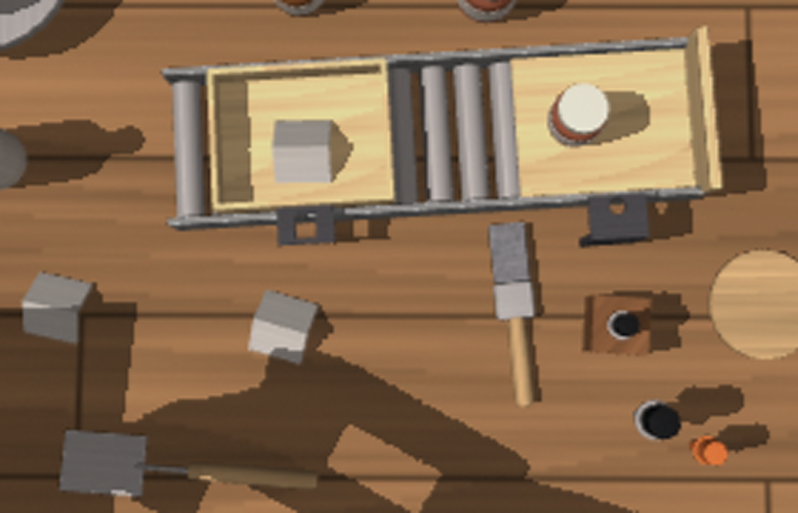

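The item at (217,302) is a flat spatula with a handle and the one near (360,235) is a hammer. That leaves two loose guards, at (200,248) and (280,255), plus guard0 in the crate. I'll move towards the jar and take wrist pictures on the way.

```bash
cat >> h.py <<'E'
from scipy.spatial.transform import Rotation as R
def head():
    s=robot.read_state(); M=R.from_rotvec(s['orientation']).as_matrix()
    return s,M,np.degrees(np.arctan2(M[1,1],M[0,1]))
def go(x,y,z,h=None,pre=''):
    "shift (cm, tool axes AFTER the roll) and roll (deg) to reach TCP x,y,z with tool-y heading h"
    s,M,h0=head(); p=np.array(s['tool_pos'])
    h=h0 if h is None else h
    dh=(h-h0+90)%180-90; a=np.radians(h0+dh); ty=np.array([np.cos(a),np.sin(a),0]); tz=np.array([0,0,-1.]); tx=np.cross(ty,tz)
    e=np.array([x,y,z])-p
    print(pre,'t',round(s['t'],1),'at',p.round(4),'h',round(h0,1),'q6',round(s['q'][5],2),'| roll',round(-dh,2),'then cm',(100*np.array([e@tx,e@ty,e@tz])).round(2))
E
python3 -m pendant '[[[1,-3.3,-2.5,-1,0],[1,-3.3,-2.5,-1,0],[1,-3.3,-2.5,-1,0],[1,-3.3,-2.5,-1,0],[1,-3.3,-2.5,-1,0],[1,-3.3,-2.5,-1,0],[1,-3.3,-2.5,-1,0],[1,0,0,0,0]]]' 30
python3 - <<'E'
from h import *
im,K,T=cam('wrist'); cv2.imwrite('pics/w1.png',im); print(K.round(1).tolist(),T.round(3).tolist())
for n in ("top","scene"):
    im,_,_=cam(n); cv2.imwrite(f'pics/{n}1.png',im)
go(.641,-.177,.25)
E
```

```text
t: 0.9
tool_pos: [0.3852, 0.2925, 0.29]
orientation: [0.654, 3.07, 0.0]
force: [-0.2, -0.0, -1.2]
opening: 0.0929
gripper_force: 0.0
[[309.7, 0.0, 319.8], [0.0, 309.7, 196.0], [0.0, 0.0, 1.0]] [[0.408, -0.882, -0.236, 0.321], [0.913, 0.394, 0.104, 0.32], [0.001, -0.258, 0.966, 0.457], [0.0, 0.0, 0.0, 1.0]]
 t 1.1 at [0.3824 0.2961 0.2882] h 66.2 q6 -0.6 | roll -0.0 then cm [-42.76 -32.84   3.82]
```

View pics/w1.png

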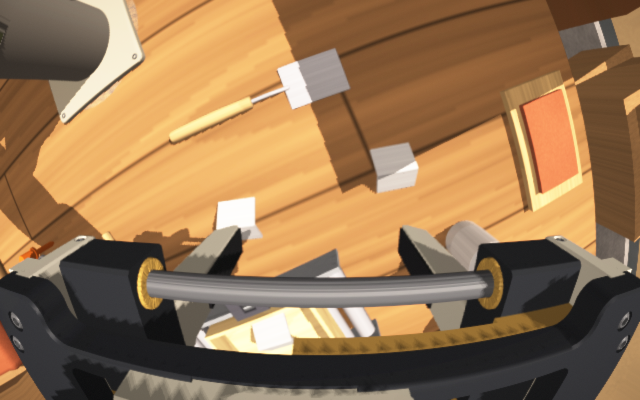

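The wrist view shows both loose guards, at (393,167) and (237,217), with guard0 in the crate at (270,333). I'll go on to the jar, since the two fixed views agree on where it is.

```bash

python3 -m pendant '[[[1,-3.9,-3,0,0],[1,-3.9,-3,0,0],[1,-3.9,-3,0,0],[1,-3.9,-3,0,0],[1,-3.9,-3,0,0],[1,-3.9,-3,0,0],[1,-3.9,-3,0,0],[1,-3.9,-3,0,0]]]' >/dev/null
python3 -m pendant '[[[1,-3.9,-3,0,0],[1,-3.9,-3,0,0],[1,-3.9,-3,0,0],[1,0,0,4,0],[1,0,0,4,0],[1,0,0,0,0]]]'
python3 - <<'E'
from h import *
im,K,T=cam('top');s,K2,T2=cam('scene');cv2.imwrite('pics/t2.png',im)
w,K3,T3=cam('wrist');cv2.imwrite('pics/w2.png',w)
go(.641,-.177,.075)
E
```

```text
t: 2.45
tool_pos: [0.6389, -0.176, 0.1993]
orientation: [-0.642, -3.061, -0.004]
force: [-0.5, 0.2, -0.4]
opening: 0.0927
gripper_force: 0.0
 t 2.6 at [ 0.643  -0.1777  0.2101] h 66.3 q6 -1.5 | roll -0.0 then cm [ 0.21 -0.02 13.51]
```

View pics/w2.png

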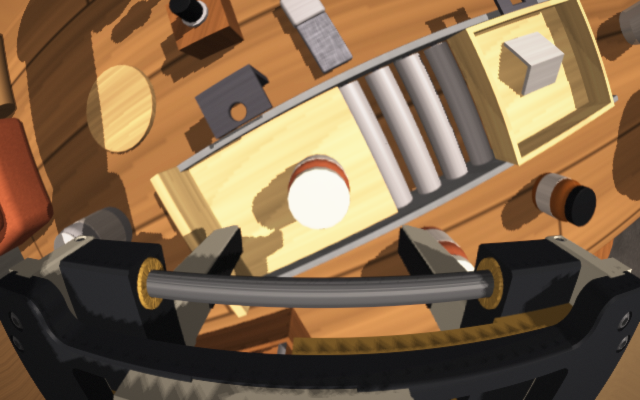

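The jar cap centre is at (319,191) between the fingers, the bracket hole at (238,111), the ware board centred at (121,108), and the knob at (188,10).

```bash
python3 - <<'E'
from h import *
w=cv2.imread('pics/w2.png'); _,K,T=cam('wrist')
for n,u,v,z in [('cap',319,191,.1285),('bat',121,108,.012),('hole',238,111,.095),('tab',446,24,.08)]:
    print(n,onz(K,T,u,v,z,True).round(4))
c=onz(K,T,319,191,.1285,True); go(c[0],c[1],.075)
E
```

```text
cap [ 0.6346 -0.1756  0.1285]
bat [ 0.4475 -0.3848  0.012 ]
hole [ 0.5427 -0.2167  0.095 ]
tab [0.5375 0.0066 0.08  ]
 t 2.6 at [ 0.6437 -0.1782  0.2115] h 66.3 q6 -1.5 | roll -0.0 then cm [ 0.93 -0.13 13.65]
```

```bash

python3 -m pendant '[[[1,0.7,-0.1,0,0],[1,0,0,4,0],[1,0,0,4,0],[1,0,0,3.5,0],[1,0,0,2,0],[1,0,0,0,0],[0.4,0,0,0,0],[0.4,0,0,0,0]]]' 30 | head -2
python3 -m pendant '[[[0.4,0,0,0,0],[0.4,0,0,0,0],[0.4,0,0,0,0],[0.4,0,0,0,0]]]'
python3 -m pendant '[[[0.4,0,0,-2,0],[0.4,0,0,-4,0],[0.4,0,0,-4,0],[0.4,0,0,0,0]]]'
python3 - <<'E'
from h import *
go(.444,-.387,.047)
E
```

```text
t: 3.45
tool_pos: [0.6374, -0.1777, 0.0771]
t: 3.85
tool_pos: [0.6361, -0.1771, 0.0747]
orientation: [0.647, 3.073, 0.0]
force: [-0.2, 1.5, 4.9]
opening: 0.057
gripper_force: 30.0
t: 4.25
tool_pos: [0.6388, -0.1784, 0.1811]
orientation: [0.645, 3.064, -0.003]
force: [1.3, -0.6, -2.3]
opening: 0.0568
gripper_force: 30.0
 t 4.2 at [ 0.6388 -0.1784  0.1811] h 66.2 q6 -1.51 | roll -0.0 then cm [  9.42 -26.94  13.41]
```

```bash

python3 -m pendant '[[[0.4,1.6,-4.4,0,0],[0.4,1.6,-4.4,0,0],[0.4,1.6,-4.4,0,0],[0.4,1.6,-4.4,0,0],[0.4,1.6,-4.4,0,0],[0.4,1.4,-4.9,0,0],[0.4,0,0,0,0],[0.4,0,0,0,0]]]' |head -2
python3 - <<'E'
from h import *
w,K,T=cam('wrist');cv2.imwrite('pics/w3.png',w)
t,K2,T2=cam('top'); c=t[200:300,380:500];
hs=cv2.cvtColor(t,cv2.COLOR_BGR2HSV)
go(.444,-.387,.045)
E
```

```text
t: 5.05
tool_pos: [0.4403, -0.3851, 0.1724]
 t 5.2 at [ 0.4419 -0.3837  0.1727] h 66.3 q6 -1.96 | roll -0.0 then cm [-0.32 -0.22 12.77]
```

View pics/w3.png

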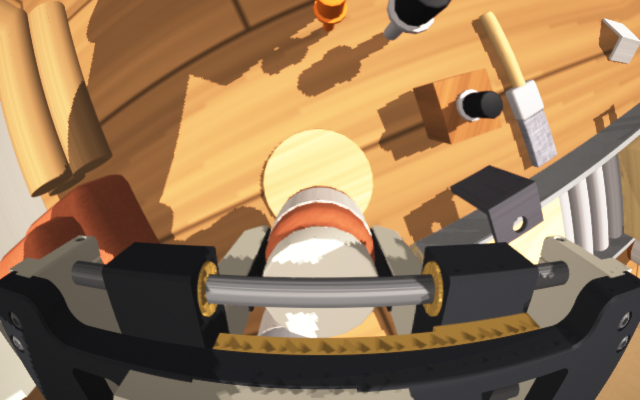

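The board shows at left edge (263,183), right edge (373,183) and top edge (319,129), with the jar held below it.

```bash
python3 - <<'E'
from h import *
w=cv2.imread('pics/w3.png'); _,K,T=cam('wrist')
L,Rr,Tp=[onz(K,T,u,v,.012,True)[:2] for u,v in((263,183),(373,183),(319,129))]
s,M,h=head(); print((L+Rr)/2,np.linalg.norm(L-Rr),Tp-M[:2,0]*.06)
print('hole',onz(K,T,520,223,.095,True),'block top corners',[onz(K,T,u,v,.066,True).round(3) for u,v in((414,89),(436,142),(490,72))],'knobtop',onz(K,T,489,104,.108,True))
b=(L+Rr)/2; go(b[0],b[1],.0445)
E
```

```text
[ 0.44240999 -0.38684197] 0.1202950742673075 [ 0.44469066 -0.38649292]
hole [ 0.54116105 -0.21317559  0.095     ] block top corners [array([ 0.387, -0.268,  0.066]), array([ 0.44 , -0.266,  0.066]), array([ 0.397, -0.185,  0.066])] knobtop [ 0.41813513 -0.22287912  0.108     ]
 t 5.2 at [ 0.4423 -0.3835  0.1729] h 66.3 q6 -1.96 | roll -0.0 then cm [-0.15 -0.3  12.84]
```

```bash

python3 -m pendant '[[[0.4,-0.2,-0.3,4,0],[0.4,0,0,4,0],[0.4,0,0,3,0],[0.4,0,0,1.4,0],[0.4,0,0,0.3,0],[0.4,0,0,0.2,0],[0.4,0,0,0,0]]]'
python3 -m pendant '[[[1,0,0,0,0],[1,0,0,0,0],[1,0,0,0,0],[1,0,0,0,0],[1,0,0,-3,0],[1,0,0,-4,0],[1,0,0,-4,0],[1,0,0,-4,0]]]'
python3 - <<'E'
from h import *
go(.414,.135,.25,66.3)
E
```

```text
t: 5.9
tool_pos: [0.4436, -0.3891, 0.0465]
orientation: [0.646, 3.072, -0.003]
force: [0.3, -0.5, -2.2]
opening: 0.0573
gripper_force: 30.0
t: 6.7
tool_pos: [0.4421, -0.3881, 0.1962]
orientation: [-0.647, -3.074, -0.0]
force: [-0.2, 0.1, -0.7]
opening: 0.0928
gripper_force: 0.0
 t 6.7 at [ 0.4421 -0.3881  0.1962] h 66.2 q6 -1.96 | roll -0.07 then cm [23.59 46.77 -5.38]
```

```bash

python3 -m pendant '[[[1,1.4,3.9,-0.5,0],[1,1.4,3.9,-0.5,0],[1,1.4,3.9,-0.5,0],[1,1.4,3.9,-0.5,0],[1,1.4,3.9,-0.5,0],[1,1.4,3.9,-0.5,0],[1,1.4,3.9,-0.5,0],[1,1.4,3.9,-0.5,0]]]' >/dev/null
python3 -m pendant '[[[1,1.4,3.9,-0.5,0],[1,1.4,3.9,-0.5,0],[1,1.4,3.9,-0.5,0],[1,1.4,3.9,-0.5,0],[1,0,0,0,0],[1,0,0,0,0]]]' |head -2
python3 - <<'E'
from h import *
w,K,T=cam('wrist');cv2.imwrite('pics/w4.png',w); np.savez('w4.npz',K=K,T=T)
im,_,_=cam('scene');cv2.imwrite('pics/s4.png',im)
E
```

```text
t: 8.1
tool_pos: [0.477, 0.1085, 0.2548]
```

View pics/w4.png

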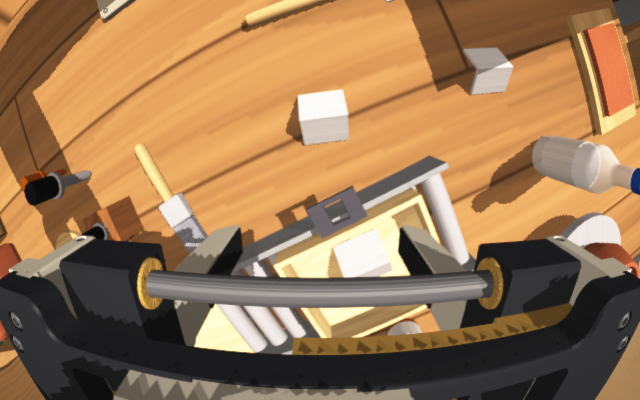

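The near guard is at (323,118), the far one at (488,72), and guard0 in the crate at (362,252). I'll extract their corners.

```bash
python3 - <<'E'
from h import *
w=cv2.imread('pics/w4.png'); d=np.load('w4.npz');K,T=d['K'],d['T']
hs=cv2.cvtColor(w,cv2.COLOR_BGR2HSV)
m=((hs[...,1]<55)&(hs[...,2]>90)).astype(np.uint8)
nb,l,st,c=cv2.connectedComponentsWithStats(m)
for i in range(1,nb):
    if st[i,4]>500 and c[i][1]<290 and 280<c[i][0]<520:
        cn=max(cv2.findContours((l==i).astype(np.uint8),0,1)[0],key=cv2.contourArea)
        print(st[i],c[i].round(1),cv2.approxPolyDP(cn,2.0,True)[:,0].tolist())
a=cv2.resize(w[80:155,285:365],None,fx=5,fy=5,interpolation=cv2.INTER_CUBIC)
b=cv2.resize(w[40:115,450:530],None,fx=5,fy=5,interpolation=cv2.INTER_CUBIC)
cv2.imwrite('pics/w4c.png',np.hstack([a,b]))
E
```

```text
[ 464   48   49   46 1576] [489.   69.7] [[464, 49], [477, 70], [471, 92], [504, 90], [512, 66], [497, 48]]
[ 298   90   50   55 2334] [323.  116.5] [[342, 90], [298, 95], [299, 119], [305, 144], [347, 138], [347, 111]]
[ 231  157  240  121 6802] [379.6 224.1] [[447, 164], [443, 162], [391, 189], [388, 188], [379, 195], [371, 195], [371, 191], [376, 190], [376, 187], [379, 189], [379, 186], [389, 185], [391, 179], [393, 182], [399, 179], [393, 177], [399, 175], [396, 173], [418, 164], [427, 157], [356, 193], [352, 187], [307, 209], [309, 216], [301, 220], [312, 221], [314, 228], [276, 245], [272, 242], [297, 230], [285, 227], [255, 242], [260, 242], [257, 245], [262, 244], [266, 248], [237, 264], [231, 274], [238, 274], [237, 270], [244, 267], [249, 275], [265, 277], [268, 274], [260, 263], [264, 257], [272, 264], [279, 250], [316, 232], [325, 236], [366, 216], [365, 209], [411, 186], [415, 189], [414, 185], [419, 182], [427, 196], [446, 248], [437, 244], [425, 231], [406, 226], [403, 229], [434, 273], [466, 270], [463, 265], [470, 256], [439, 174]]
[ 275  223  131   55 3497] [356.7 255.5] [[405, 271], [397, 256], [396, 228], [383, 239], [378, 234], [387, 223], [363, 234], [360, 230], [358, 233], [352, 231], [275, 266], [283, 275], [279, 268], [281, 265], [326, 246], [326, 249], [304, 265], [302, 271], [307, 272], [303, 275], [324, 276], [324, 259], [329, 253], [330, 245], [351, 236], [351, 239], [333, 247], [344, 277], [370, 277]]
```

View pics/w4c.png

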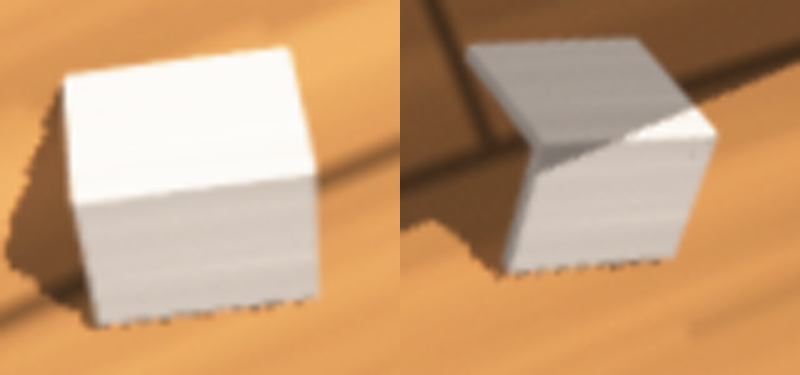

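```bash
python3 - <<'E'
from h import *
d=np.load('w4.npz');K,T=d['K'],d['T']
G={'A':[(299.6,121),(348,115),(297.8,95.2),(343,89.6),(304.6,144.8),(348.6,139.2)],'B':[(478,68.4),(513.4,66.6),(463.4,49),(498,47.6),(471.6,94.6),(504.4,91.6)]}
for n,g in G.items():
    P=[onz(K,T,u,v,z,True) for (u,v),z in zip(g,[.0375]*2+[.0035]*4)]
    r=P[1]-P[0]; print(n,'ridge mid',((P[0]+P[1])/2).round(4),'feet mid',(sum(P[2:])/4).round(4),'len',np.linalg.norm(r).round(4),[np.linalg.norm(P[i]-P[j]).round(3) for i,j in((2,3),(4,5),(2,4),(3,5))],
     'heading',[np.degrees(np.arctan2(*(P[j]-P[i])[[1,0]])).round(1) for i,j in((0,1),(2,3),(4,5))])
go(.414,.135,.04)
E
```

```text
A ridge mid [0.4168 0.1393 0.0375] feet mid [0.4161 0.1397 0.0035] len 0.06 [np.float64(0.061), np.float64(0.06), np.float64(0.068), np.float64(0.068)] heading [np.float64(73.6), np.float64(73.6), np.float64(73.8)]
B ridge mid [0.4358 0.389  0.0375] feet mid [0.4367 0.3897 0.0035] len 0.0615 [np.float64(0.062), np.float64(0.06), np.float64(0.068), np.float64(0.068)] heading [np.float64(77.2), np.float64(77.4), np.float64(77.2)]
 t 8.2 at [0.477  0.107  0.2545] h 66.2 q6 -1.04 | roll -0.0 then cm [6.900e+00 2.000e-02 2.145e+01]
```

```bash

python3 -m pendant '[[[1,0,0,0,-7.5],[1,0,0,0,0]]]' | head -2
python3 - <<'E'
from h import *
go(.4165,.1395,.0255,73.7)
E
```

```text
t: 8.4
tool_pos: [0.4771, 0.1064, 0.2544]
 t 8.4 at [0.4771 0.1064 0.2544] h 73.7 q6 -1.17 | roll 0.05 then cm [ 6.75  1.48 22.89]
```

```bash

python3 -m pendant '[[[1,3.4,0.75,3,0],[1,3.35,0.75,3,0],[1,0,0,4,0],[1,0,0,4,0],[1,0,0,4,0],[1,0,0,3,0],[1,0,0,1,0],[1,0,0,0,0]]]' 30 | head -2
python3 - <<'E'
from h import *
go(.4165,.1395,.0255,73.7)
E
```

```text
t: 9.2
tool_pos: [0.4154, 0.1401, 0.0334]
 t 9.2 at [0.4154 0.1401 0.0334] h 73.6 q6 -1.08 | roll -0.15 then cm [-0.13 -0.03  0.79]
```

```bash

python3 -m pendant '[[[1,-0.1,0,0.8,0],[1,0,0,0,0],[0.5,0,0,0,0],[0.5,0,0,0,0],[0.5,0,0,0,0],[0.5,0,0,0,0],[0.5,0,0,0,0],[0.5,0,0,0,0]]]' 30 
python3 -m pendant '[[[0.5,0,0,-2,0],[0.5,0,0,-4,0],[0.5,0,0,-4,-8],[0.5,0,0,-4,-8],[0.5,0,0,-4,-2.8],[0.5,0,0,-4,0],[0.5,0,0,0,0]]]' 
python3 - <<'E'
from h import *
go(.67,.115,.25,92.5)
E
```

```text
t: 10.0
tool_pos: [0.4176, 0.1409, 0.0268]
orientation: [0.444, 3.11, 0.0]
force: [0.1, 0.2, 1.7]
opening: 0.0592
gripper_force: 30.0
t: 10.7
tool_pos: [0.4203, 0.1414, 0.253]
orientation: [-0.069, 3.131, 0.003]
force: [0.5, -0.0, -0.4]
opening: 0.0594
gripper_force: 30.0
 t 10.7 at [0.4203 0.1414 0.253 ] h 92.5 q6 -1.41 | roll 0.04 then cm [-24.83  -3.73   0.3 ]
```

```bash

python3 -m pendant '[[[0.5,-4.1,-0.6,0,0],[0.5,-4.1,-0.6,0,0],[0.5,-4.1,-0.6,0,0],[0.5,-4.1,-0.6,0,0],[0.5,-4.1,-0.6,0,0],[0.5,-4.2,-0.6,0,0],[0.5,0,0,0,0],[0.5,0,0,0,0]]]' | head -2
python3 - <<'E'
from h import *
w,K,T=cam('wrist');cv2.imwrite('pics/w5.png',w); np.savez('w5.npz',K=K,T=T)
a=cv2.resize(w[60:360,100:500],None,fx=2,fy=2,interpolation=cv2.INTER_CUBIC); cv2.imwrite('pics/w5c.png',a)
E
```

```text
t: 11.5
tool_pos: [0.6654, 0.1155, 0.2431]
```

View pics/w5c.png

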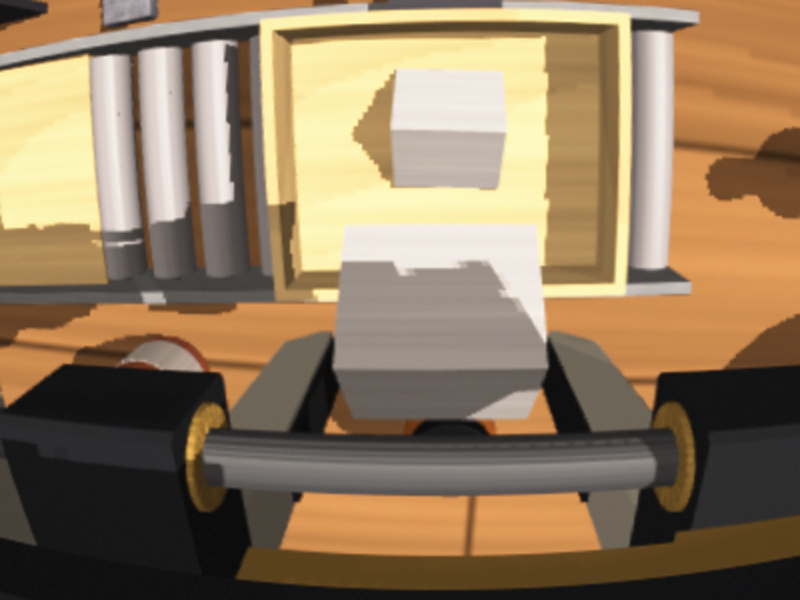

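Guard0's ridge runs (391,130)–(506,133) in the crop, with feet corners (398,70), (503,73), (391,185) and (497,188). The held guard's ridge is at (334,368)–(547,370).

```bash
python3 - <<'E'
from h import *
d=np.load('w5.npz');K,T=d['K'],d['T']
f=lambda p,z: onz(K,T,p[0]/2+100,p[1]/2+60,z,True)
hd=lambda a,b: np.degrees(np.arctan2(*(b-a)[[1,0]])).round(2)
s,M,h=head(); tz=s['tool_pos'][2]; print(s['tool_pos'])
P=[f(p,z) for p,z in zip([(391,130),(506,133),(398,70),(503,73),(391,185),(497,188)],[.0885]*2+[.0545]*4)]
print('g0 ridge',((P[0]+P[1])/2).round(4),'feet',(sum(P[2:])/4).round(4),hd(P[0],P[1]),hd(P[2],P[3]),hd(P[4],P[5]),np.linalg.norm(P[1]-P[0]),np.linalg.norm(P[2]-P[4]))
H=[f(p,tz+.011) for p in((334,368),(547,370))]; print('held ridge',((H[0]+H[1])/2).round(4),hd(*H),np.linalg.norm(H[1]-H[0]),'tcp h',h)
C=[f(p,.095) for p in((262,18),(632,12),(275,298),(628,296))]; print('crate',[c.round(4) for c in C],(sum(C)/4).round(4),hd(C[0],C[1]),hd(C[2],C[3]))
g=(P[0]+P[1])/2; go(g[0],g[1],.0885+.0071-.011,h=None)
E
```

```text
[0.66509846 0.11573685 0.24476187]
g0 ridge [0.6041 0.1164 0.0885] feet [0.6037 0.1161 0.0545] 91.09 91.02 90.88 0.05942327451994571 0.0664658743414806
held ridge [0.6633 0.1146 0.2558] 91.88 0.05825341622365663 tcp h 92.52244318688466
crate [array([0.5466, 0.0178, 0.095 ]), array([0.5344, 0.2083, 0.095 ]), array([0.696, 0.026, 0.095]), array([0.6866, 0.2187, 0.095 ])] [0.6159 0.1177 0.095 ] 93.64 92.78
 t 11.6 at [0.6651 0.1157 0.2448] h 92.5 q6 -1.52 | roll -0.0 then cm [ 6.09  0.33 16.02]
```

```bash

python3 -m pendant '[[[0.5,2,0.1,0,1],[0.5,2,0.1,0,0],[0.5,1.9,0.13,0,0],[0.5,0,0,4,0],[0.5,0,0,4,0],[0.5,0,0,4,0],[0.5,0,0,0,0],[0.5,0,0,0,0]]]' | head -2
python3 - <<'E'
from h import *
go(.6059,.1175,.0845,91.5)
s=robot.read_state();print(s['force'])
E
```

```text
t: 12.35
tool_pos: [0.6058, 0.1174, 0.1277]
 t 12.3 at [0.6058 0.1174 0.1277] h 91.6 q6 -1.49 | roll 0.06 then cm [-0.01  0.01  4.32]
[ 0.90921297  0.52458189 -0.01784989]
```

```bash

python3 -m pendant '[[[0.5,0,0,2,0],[0.5,0,0,1.2,0],[0.5,0,0,0.4,0],[0.5,0,0,0.2,0],[0.5,0,0,0.2,0],[0.5,0,0,0,0]]]' | head -4
python3 -m pendant '[[[0.5,0,0,0.2,0],[0.5,0,0,0.1,0],[0.5,0,0,0,0]]]' | head -4
```

```text
t: 12.95
tool_pos: [0.6073, 0.1171, 0.0874]
orientation: [-0.042, 3.14, -0.0]
force: [-0.4, 0.3, 0.3]
t: 13.25
tool_pos: [0.6077, 0.1171, 0.0868]
orientation: [-0.042, 3.139, -0.0]
force: [-8.0, -1.9, 15.7]
```

```bash

python3 -m pendant '[[[0.5,0.15,0,0,0],[0.5,0,0,0,0],[0.5,0,0,0,0]]]' | head -4
python3 -m pendant '[[[0.5,0.1,0,0,0],[0.5,0,0,0,0],[0.5,0,0,0,0]]]' | head -4
```

```text
t: 13.55
tool_pos: [0.6068, 0.117, 0.0864]
orientation: [-0.042, 3.138, -0.0]
force: [-3.1, -0.6, 11.1]
t: 13.85
tool_pos: [0.606, 0.117, 0.0858]
orientation: [-0.042, 3.138, -0.0]
force: [0.2, -0.2, 6.0]
```

```bash

python3 -m pendant '[[[0.8,0,0,0,0],[0.8,0,0,0,0],[0.8,0,0,0,0],[0.8,0,0,1.2,0],[0.8,0,0,0,0],[0.5,0,0,0,0],[0.5,0,0,0,0],[0.5,0,0,0,0]]]' 10 
python3 -m pendant '[[[0.5,0,0,0,0],[0.5,0,0,0,0],[0.8,0,0,0,0],[0.8,0,0,0,0],[0.8,0,0,0,0]]]' 
python3 -m pendant '[[[0.8,-1,0,-4,0],[0.8,-2,0,-4,0],[0.8,-3,0,-4,0],[0.8,0,0,-3,0],[0.8,0,0,0,0]]]'|head -2
python3 - <<'E'
from h import *
w,K,T=cam('wrist');cv2.imwrite('pics/w6.png',w); np.savez('w6.npz',K=K,T=T)
a=cv2.resize(w[60:360,100:500],None,fx=2,fy=2,interpolation=cv2.INTER_CUBIC); cv2.imwrite('pics/w6c.png',a)
im,_,_=cam('top');cv2.imwrite('pics/t6.png',im)
go(.6059,.1175,.0845,91.5)
E
```

```text
t: 14.65
tool_pos: [0.6043, 0.1171, 0.0717]
orientation: [0.042, -3.141, -0.0]
force: [0.0, 0.4, -1.4]
opening: 0.0601
gripper_force: 10.0
t: 15.15
tool_pos: [0.6045, 0.1171, 0.0719]
orientation: [-0.042, 3.141, 0.0]
force: [0.5, 0.3, 0.2]
opening: 0.0741
gripper_force: 0.0
t: 15.65
tool_pos: [0.6677, 0.1189, 0.2283]
 t 15.8 at [0.6648 0.1188 0.2224] h 91.5 q6 -1.5 | roll 0.04 then cm [ 5.89  0.03 13.79]
```

View pics/w6c.png

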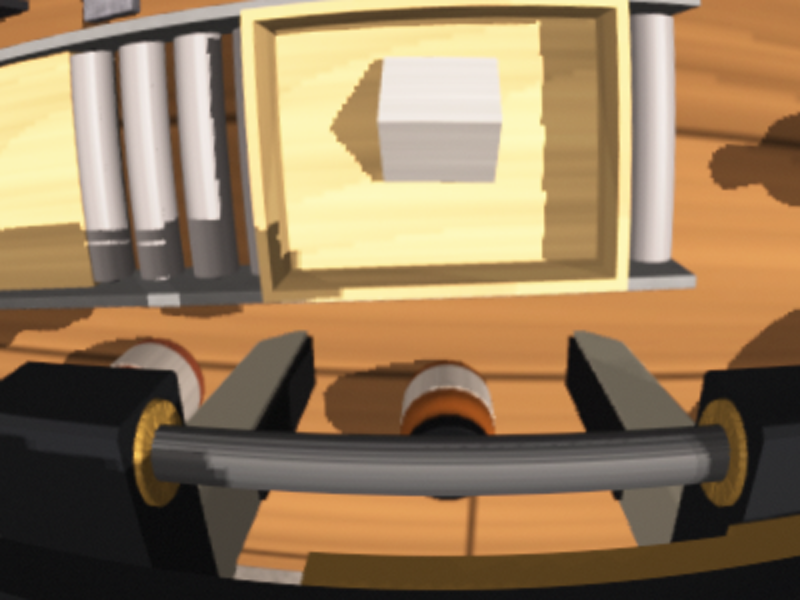

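Guard A has nested cleanly; its ridge is at (378,121)–(501,124), with nothing showing from under its ends. Next is guard B.

```bash

python3 -m pendant '[[[1,0,0,-1,7.1],[1,0,0,-1,7.1],[1,0,0,0,0]]]' | head -2
python3 - <<'E'
from h import *
go(.504,.374,.25,77.3)
E
```

```text
t: 16.05
tool_pos: [0.6638, 0.1187, 0.241]
 t 16.1 at [0.6638 0.1187 0.241 ] h 77.2 q6 -1.25 | roll -0.08 then cm [21.2 21.4 -0.9]
```

```bash

python3 -m pendant '[[[1,2.6,2.7,0,0],[1,2.6,2.7,0,0],[1,2.6,2.7,0,0],[1,2.6,2.7,0,0],[1,2.7,2.7,0,0],[1,2.7,2.7,0,0],[1,2.7,2.6,0,0],[1,2.7,2.6,0,0]]]' | head -2
python3 -m pendant '[[[1,0,0,0,0],[1,0,0,0,0]]]' | head -2
python3 - <<'E'
from h import *
w,K,T=cam('wrist');cv2.imwrite('pics/w7.png',w); np.savez('w7.npz',K=K,T=T)
w0=cv2.imread('pics/w4.png'); g=(.436,.389,.02); u,v=map(int,proj(K,T,g,True)); print(u,v)
x0,y0=max(u-50,0),max(v-45,0); print(x0,y0)
a=cv2.resize(w[y0:y0+90,x0:x0+100],None,fx=5,fy=5,interpolation=cv2.INTER_CUBIC)
cv2.imwrite('pics/w7c.png',a)
E
```

```text
t: 16.85
tool_pos: [0.5024, 0.3746, 0.2394]
t: 17.05
tool_pos: [0.5031, 0.3741, 0.2398]
320 117
270 72
```

View pics/w7c.png

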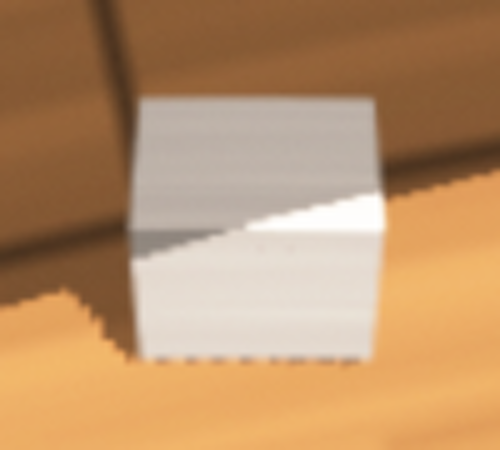

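Guard B is undisturbed and square to the tool, with its ridge at (296,118)–(347,117.6) in the full frame.

```bash
python3 - <<'E'
from h import *
d=np.load('w7.npz');K,T=d['K'],d['T']
P=[onz(K,T,u/5+270,v/5+72,z,True) for (u,v),z in zip([(130,230),(385,228),(140,97),(374,98),(141,359),(371,358)],[.0375]*2+[.0035]*4)]
for i,j in((0,1),(2,3),(4,5)): print(np.degrees(np.arctan2(*(P[j]-P[i])[[1,0]])).round(2),np.linalg.norm(P[j]-P[i]).round(4))
c=((P[0]+P[1])/2+sum(P[2:])/4)/2; print(((P[0]+P[1])/2).round(4),(sum(P[2:])/4).round(4))
go(c[0],c[1],.0255)
E
```

```text
78.1 0.0603
77.4 0.0601
77.89 0.0599
[0.4364 0.3895 0.0375] [0.4363 0.3894 0.0035]
 t 17.1 at [0.5038 0.3734 0.2402] h 77.5 q6 -0.8 | roll -0.0 then cm [ 6.94  0.1  21.47]
```

```bash

python3 -m pendant '[[[1,3.5,0.05,3,0],[1,3.45,0.05,3,0],[1,0,0,4,0],[1,0,0,4,0],[1,0,0,4,0],[1,0,0,2.4,0],[1,0,0,0,0],[1,0,0,0,0]]]' 30 | head -2
python3 - <<'E'
from h import *
go(.4363,.3894,.0265)
E
```

```text
t: 17.9
tool_pos: [0.4372, 0.3891, 0.0376]
 t 17.9 at [0.4372 0.3891 0.0376] h 77.3 q6 -0.71 | roll -0.0 then cm [0.1  0.01 1.11]
```

Then grip, lift and roll back to 91.5° (−14.2°).

```bash

python3 -m pendant '[[[1,0.1,0,1.1,0],[1,0,0,0,0],[0.5,0,0,0,0],[0.5,0,0,0,0],[0.5,0,0,0,0],[0.5,0,0,0,0],[0.5,0,0,0,0]]]' 30 
python3 -m pendant '[[[0.5,0,0,-2,0],[0.5,0,0,-4,0],[0.5,0,0,-4,-7.1],[0.5,0,0,-4,-7.1],[0.5,0,0,-4,0],[0.5,0,0,-3,0],[0.5,0,0,0,0],[0.5,0,0,0,0]]]' 
python3 - <<'E'
from h import *
go(.6648,.1188,.24,91.5)
E
```

```text
t: 18.6
tool_pos: [0.4359, 0.3905, 0.0269]
orientation: [0.346, 3.122, 0.0]
force: [0.2, -0.2, 0.4]
opening: 0.0594
gripper_force: 30.0
t: 19.4
tool_pos: [0.436, 0.3905, 0.2367]
orientation: [-0.042, 3.141, 0.001]
force: [0.8, 1.3, -2.6]
opening: 0.0597
gripper_force: 30.0
 t 19.4 at [0.436  0.3905 0.2367] h 91.5 q6 -0.95 | roll 0.03 then cm [-22.17 -27.76  -0.33]
```

```bash

python3 -m pendant '[[[0.5,-2.7,-3.4,0,0],[0.5,-2.7,-3.4,0,0],[0.5,-2.7,-3.4,0,0],[0.5,-2.8,-3.5,0,0],[0.5,-2.8,-3.5,0,0],[0.5,-2.8,-3.5,0,0],[0.5,-2.8,-3.5,0,0],[0.5,-2.8,-3.5,0,0]]]' |head -2
python3 -m pendant '[[[0.5,0,0,0,0],[0.5,0,0,0,0],[0.5,0,0,0,0]]]' |head -2
python3 - <<'E'
from h import *
w,K,T=cam('wrist');cv2.imwrite('pics/w8.png',w); np.savez('w8.npz',K=K,T=T)
a=cv2.resize(w[80:280,240:400],None,fx=3,fy=3,interpolation=cv2.INTER_CUBIC); cv2.imwrite('pics/w8c.png',a)
go(.6048,.1173,.15,91.5)
E
```

```text
t: 20.2
tool_pos: [0.6637, 0.1177, 0.2331]
t: 20.5
tool_pos: [0.6629, 0.12, 0.2345]
 t 20.6 at [0.663  0.1204 0.2352] h 91.6 q6 -1.5 | roll 0.1 then cm [ 5.83 -0.16  8.52]
```

View pics/w8c.png

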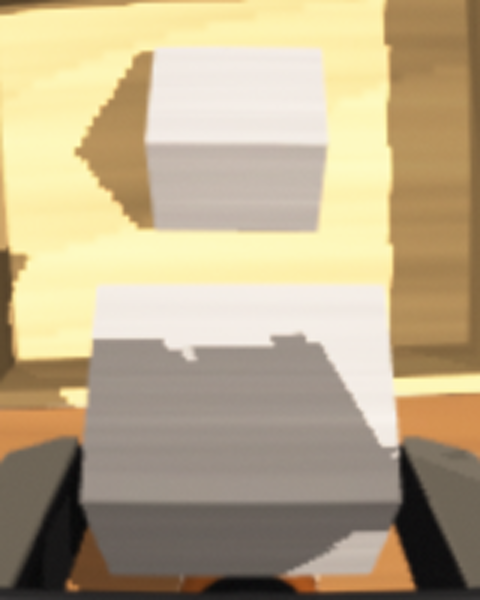

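The stack ridge is at (145,142)–(327,146) in the crop and the held guard's ridge at (82,502)–(402,502).

```bash
python3 - <<'E'
from h import *
d=np.load('w8.npz');K,T=d['K'],d['T']; s,M,h=head()
f=lambda u,v,z: onz(K,T,u/3+240,v/3+80,z,True)
a=[f(145,142,.0956),f(327,146,.0956)]; b=[f(82,502,s['tool_pos'][2]+.011),f(402,502,s['tool_pos'][2]+.011)]
hd=lambda a,b: np.degrees(np.arctan2(*(b-a)[[1,0]])).round(2)
print(sum(a)/2,sum(b)/2,hd(*a),hd(*b)); e=(sum(a)-sum(b))/2; print('tcp target',s['tool_pos'][:2]+e[:2]); print((100*(M.T@e)).round(2))
E
```

```text
[0.60387579 0.11631948 0.0956    ] [0.66294858 0.11947445 0.24623991] 90.24 91.51
tcp target [0.60393759 0.11727283]
[ 5.88 -0.15 15.08]
```

```bash

python3 -m pendant '[[[0.5,2.9,-0.1,0,0.6],[0.5,2.95,-0.1,0,0],[0.5,0,0,4,0],[0.5,0,0,4,0],[0.5,0,0,2.5,0],[0.5,0,0,0,0],[0.5,0,0,0,0],[0.5,0,0,0,0]]]' | head -2
python3 - <<'E'
from h import *
go(.6042,.1171,.092,91)
E
```

```text
t: 21.35
tool_pos: [0.607, 0.1168, 0.1343]
 t 21.4 at [0.607  0.1168 0.1343] h 91.0 q6 -1.48 | roll -0.02 then cm [0.28 0.03 4.23]
```

```bash

python3 -m pendant '[[[0.5,0.2,0,2,0],[0.5,0,0,1.2,0],[0.5,0,0,0.4,0],[0.5,0,0,0.2,0],[0.5,0,0,0.2,0],[0.5,0,0,0,0]]]' | head -4
python3 -m pendant '[[[0.5,0,0,0.2,0],[0.5,0,0,0.1,0],[0.5,0,0,0,0]]]' | head -4
```

```text
t: 21.95
tool_pos: [0.6046, 0.1164, 0.093]
orientation: [-0.026, 3.14, 0.001]
force: [-0.8, 1.0, 3.4]
t: 22.25
tool_pos: [0.605, 0.1164, 0.0927]
orientation: [-0.026, 3.138, 0.001]
force: [-10.2, 0.4, 22.7]
```

Contact at about the right height with some side load; I'll ease it towards −x, release, then squeeze the ends level.

```bash

python3 -m pendant '[[[0.5,0.15,0,-0.15,0],[0.5,0.1,0,0,0],[0.5,0,0,0,0]]]' | head -4
python3 -m pendant '[[[0.8,0,0,0,0],[0.8,0,0,0,0],[0.8,0,0,0,0],[0.8,0,0,1.6,0],[0.8,0,0,0,0],[0.5,0,0,0,0],[0.5,0,0,0,0],[0.5,0,0,0,0]]]' 10 
python3 -m pendant '[[[0.5,0,0,0,0],[0.5,0,0,0,0],[0.8,0,0,0,0],[0.8,0,0,0,0],[0.8,0,0,0,0]]]' | head -2
python3 -m pendant '[[[0.8,-1,0,-4,0],[0.8,-2,0,-4,0],[0.8,-3,0,-4,0],[0.8,0,0,-3,0],[0.8,0,0,0,0],[0.8,0,0,0,0]]]'|head -2
python3 - <<'E'
from h import *
w,K,T=cam('wrist');cv2.imwrite('pics/w9.png',w); np.savez('w9.npz',K=K,T=T)
sc,_,_=cam('scene'); t,_,_=cam('top'); cv2.imwrite('pics/s9.png',sc); cv2.imwrite('pics/t9.png',t)
a=cv2.resize(w[60:280,200:450],(500,440),interpolation=cv2.INTER_CUBIC)
b=cv2.resize(sc[150:225,310:385],(300,300),interpolation=cv2.INTER_CUBIC); b=cv2.copyMakeBorder(b,0,140,0,0,0)
cv2.imwrite('pics/w9c.png',np.hstack([a,b]))
go(.6059,.1175,.0845,91.5)
E
```

```text
t: 22.55
tool_pos: [0.6029, 0.1163, 0.0919]
orientation: [-0.025, 3.137, 0.001]
force: [1.2, 1.0, 8.0]
t: 23.35
tool_pos: [0.6012, 0.1161, 0.0742]
orientation: [-0.026, 3.141, 0.0]
force: [1.1, 0.3, -2.1]
opening: 0.06
gripper_force: 10.0
t: 23.85
tool_pos: [0.6014, 0.1161, 0.0744]
t: 24.45
tool_pos: [0.6618, 0.1171, 0.2251]
 t 24.6 at [0.66   0.117  0.2221] h 90.9 q6 -1.49 | roll -0.56 then cm [ 5.41  0.19 13.76]
```

View pics/w9c.png

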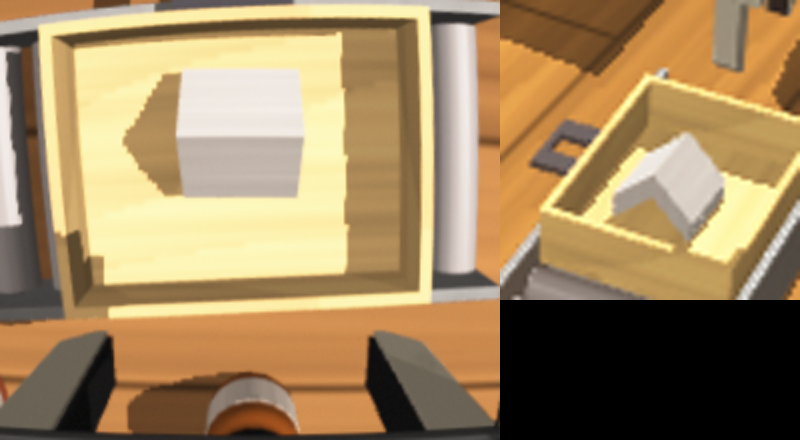

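Both guards are nested with their ends flush. Now I'll work out the push direction and distance from the tab and bracket holes.

```bash
python3 - <<'E'
from h import *
d=np.load('w4.npz'); t=np.load('top.npz'); s=np.load('scene.npz')
tab=onz(d['K'],d['T'],337,213,.081,True); print('tab w4',tab)
print('tab top',onz(t['K'],t['T'],287,219.3,.081)); 
print('br top',onz(t['K'],t['T'],396.5,212.6,.095))
w=cv2.imread('pics/w4.png')[180:245,300:375]; hs=cv2.cvtColor(w,cv2.COLOR_BGR2HSV)
for n,im in (('w4',w),):
    g=cv2.cvtColor(im,cv2.COLOR_BGR2GRAY); m=(g<85).astype(np.uint8)
    cs,hi=cv2.findContours(m,cv2.RETR_CCOMP,1)
    for c,h in zip(cs,hi[0]):
        if cv2.contourArea(c)>40: (x,y),sz,a=cv2.minAreaRect(c); print(n,h[3],cv2.contourArea(c),round(x+300,1),round(y+180,1),np.round(sz,1),round(a))
w2=np.load('w5.npz')
# rail directions from w5 crop: rail edge lower (far) side
f=lambda u,v,z:onz(w2['K'],w2['T'],u/2+100,v/2+60,z,True)
print('far rail',f(0,303,.065),f(690,292,.065))
print('near rail',f(697,16,.065),f(0,62,.065))
go(.607,.27,.25,91)
E
```

```text
tab w4 [0.52176756 0.10968104 0.081     ]
tab top [0.51718545 0.10990799 0.081     ]
br top [ 0.5367525  -0.21572105  0.095     ]
w4 -1 95.0 306.3 224.6 [ 9.9 14. ] 73
w4 -1 110.0 335.9 210.2 [10.2 20.1] 68
w4 -1 81.5 308.7 202.9 [ 9.4 16.5] 63
far rail [ 0.72140484 -0.19498904  0.065     ] [0.69130006 0.26957316 0.065     ]
near rail [0.52517111 0.25813983 0.065     ] [ 0.55483044 -0.18070559  0.065     ]
 t 24.6 at [0.66   0.117  0.2221] h 90.9 q6 -1.49 | roll -0.06 then cm [ 5.03 15.39 -2.79]
```

```bash

python3 -m pendant '[[[0,0,0,0,-2.7],[0,2.5,4,0,0],[0,2.5,4,0,0],[0,0,4,0,0],[0,0,2.5,0,0],[0,0,0,0,0],[0,0,0,0,0]]]' 10 | head -2
python3 - <<'E'
from h import *
go(.609,.262,.065,93.6)
E
```

```text
t: 25.3
tool_pos: [0.6012, 0.2585, 0.2227]
 t 25.3 at [0.6012 0.2585 0.2227] h 93.7 q6 -1.31 | roll 0.11 then cm [-0.8   0.3  15.77]
```

```bash

python3 -m pendant '[[[0,-0.8,0.4,4,0],[0,0,0,4,0],[0,0,0,4,0],[0,0,0,3,0],[0,0,0,0.8,0],[0,0,0,0,0],[0,0,0,0,0]]]' | head -4
python3 -m pendant '[[[0,0,-0.5,0,0],[0,0,-0.5,0,0],[0,0,-0.5,0,0],[0,0,-0.5,0,0],[0,0,-0.5,0,0],[0,0,-0.5,0,0]]]' | head -4
python3 -m pendant '[[[0,0,-0.5,0,0],[0,0,-0.5,0,0],[0,0,-0.5,0,0],[0,0,-0.5,0,0],[0,0,-0.5,0,0],[0,0,-0.5,0,0]]]' | head -5
```

```text
t: 26.0
tool_pos: [0.6111, 0.2628, 0.0681]
orientation: [-0.098, 3.138, 0.001]
force: [0.1, 0.4, -0.6]
t: 26.6
tool_pos: [0.6117, 0.2326, 0.0662]
orientation: [0.099, -3.14, 0.0]
force: [-0.1, -0.3, -0.1]
t: 27.2
tool_pos: [0.6136, 0.2029, 0.0661]
orientation: [0.1, -3.14, -0.0]
force: [0.5, 1.5, -0.5]
opening: 0.0005
```

```bash

python3 -m pendant '[[[0,0,-0.8,0,0],[0,0,-1,0,0],[0,0,-1,0,0],[0,0,-1,0,0],[0,0,-1,0,0],[0,0,-1,0,0],[0,0,-1,0,0],[0,0,-1,0,0]]]' | sed -n '2p;4p'
python3 -m pendant '[[[0,0,-1,0,0],[0,0,-1,0,0],[0,0,-1,0,0],[0,0,-1,0,0],[0,0,-1,0,0],[0,0,-1,0,0],[0,0,-1,0,0],[0,0,-1,0,0]]]' | sed -n '2p;4p'
python3 -m pendant '[[[0,0,-1,0,0],[0,0,-1,0,0],[0,0,-1,0,0],[0,0,-1,0,0],[0,0,-1,0,0],[0,0,-1,0,0],[0,0,-1,0,0],[0,0,-1,0,0]]]' | sed -n '2p;4p'
python3 - <<'E'
from h import *
t,K,T=cam('top'); cv2.imwrite('pics/t10.png',t); go(.6315,-.095,.066)
E
```

```text
tool_pos: [0.6185, 0.1245, 0.0661]
force: [0.2, 2.3, -1.4]
tool_pos: [0.6236, 0.0446, 0.0661]
force: [-0.8, 1.5, -0.4]
tool_pos: [0.6286, -0.0347, 0.0658]
force: [-0.0, 3.4, -3.6]
 t 29.6 at [ 0.6286 -0.0366  0.0659] h 93.6 q6 -1.77 | roll -0.0 then cm [ 0.08 -5.85 -0.01]
```

```bash

python3 -m pendant '[[[0,0,-0.6,0,0],[0,0,-0.6,0,0],[0,0,-0.6,0,0],[0,0,-0.6,0,0],[0,0,-0.6,0,0],[0,0,-0.6,0,0],[0,0,-0.5,0,0]]]' | sed -n '2p;4p'
python3 -m pendant '[[[0,0,-0.4,0,0],[0,0,-0.4,0,0],[0,0,-0.3,0,0],[0,0,0,0,0]]]' | sed -n '2p;4p'
python3 -m pendant '[[[0,0,-0.2,0,0],[0,0,-0.2,0,0],[0,0,0,0,0]]]' | sed -n '2p;4p'
```

```text
tool_pos: [0.6311, -0.0757, 0.0659]
force: [-0.1, 5.4, -3.3]
tool_pos: [0.6321, -0.087, 0.0663]
force: [-0.2, 1.9, -1.5]
tool_pos: [0.6324, -0.0905, 0.0663]
force: [-0.4, 1.9, -1.7]
```

```bash

for i in 1 2; do python3 -m pendant '[[[0,0,-0.2,0,0],[0,0,-0.15,0,0],[0,0,0,0,0]]]' | sed -n '2p;4p'; done
```

```text
tool_pos: [0.6325, -0.094, 0.0661]
force: [0.2, 2.3, -1.4]
tool_pos: [0.6327, -0.0973, 0.0661]
force: [-0.4, 3.9, -1.6]
```

```bash

python3 -m pendant '[[[0,0,-0.2,0,0],[0,0,-0.15,0,0],[0,0,0,0,0]]]' | sed -n '2p;4p'
python3 - <<'E'
from h import *
t,K,T=cam('top'); cv2.imwrite('pics/t11.png',t); np.savez('t11.npz',K=K,T=T)
s,K,T=cam('scene'); cv2.imwrite('pics/s11.png',s)
E
```

```text
tool_pos: [0.6325, -0.0982, 0.066]
force: [-3.5, 13.6, 1.8]
```

```bash

python3 -m pendant '[[[0,0,-0.2,0,0],[0,0,0,0,0],[0,0,0,0,0]]]' | sed -n '2p;4p'
python3 -m pendant '[[[0,0,0.4,0,0],[0,0,0.6,0,0],[0,0,2,0,0],[0,0,1,-3,0],[0,0,0,-4,0],[0,0,0,-4,0],[0,0,0,-4,0],[0,0,0,0,0]]]' | sed -n '2p;4p'
python3 - <<'E'
from h import *
s,M,h=head(); print(h)
go(.418,-.222,.25,60)
E
```

```text
tool_pos: [0.6324, -0.0983, 0.0661]
force: [-5.0, 21.8, 4.8]
tool_pos: [0.6344, -0.0642, 0.2251]
force: [0.7, 0.0, 0.6]
93.59587035768381
 t 33.1 at [ 0.6344 -0.0642  0.2251] h 93.6 q6 -1.81 | roll 33.6 then cm [ 10.85 -24.49  -2.49]
```

The crate is home: 21.8 N of push with no further motion. Next is the pin.

```bash

python3 -m pendant '[[[0.6,0,0,-0.5,8.4],[0.6,0,0,-0.5,8.4],[0.6,0,0,-0.5,8.4],[0.6,0,0,-1,8.4],[0.6,0,0,0,0]]]' | sed -n '2p;4p'
python3 - <<'E'
from h import *
go(.479,-.257,.25,60)
E
```

```text
tool_pos: [0.6313, -0.0636, 0.2426]
force: [0.3, 0.3, 0.1]
 t 33.6 at [ 0.6313 -0.0636  0.2426] h 59.9 q6 -1.23 | roll -0.15 then cm [  3.52 -24.37  -0.74]
```

```bash

python3 -m pendant '[[[0.6,0.6,-4,-0.1,0],[0.6,0.6,-4,-0.1,0],[0.6,0.6,-4,-0.1,0],[0.6,0.6,-4,-0.1,0],[0.6,0.6,-4,-0.1,0],[0.6,0.6,-4.2,-0.1,0],[0.6,0,0,0,0],[0.6,0,0,0,0]]]' | sed -n '2p;4p'
python3 - <<'E'
from h import *
w,K,T=cam('wrist');cv2.imwrite('pics/w12.png',w); np.savez('w12.npz',K=K,T=T)
p=(.418,-.2225,.108); u,v=proj(K,T,p,True); print('pred knob top',u,v,'hole',proj(K,T,(.541,-.2155,.095),True))
g=cv2.cvtColor(w,cv2.COLOR_BGR2GRAY); hs=cv2.cvtColor(w,cv2.COLOR_BGR2HSV)
x0,y0=int(u)-45,int(v)-45
m=(hs[...,2]<60).astype(np.uint8)[y0:y0+90,x0:x0+90]
nb,l,st,c=cv2.connectedComponentsWithStats(m)
for i in range(1,nb):
    if st[i,4]>60: print('dark',st[i][:4]+[x0,y0,0,0],st[i,4],c[i]+[x0,y0])
m=((hs[...,1]<40)&(hs[...,2]>90)).astype(np.uint8)[y0:y0+90,x0:x0+90]
nb,l,st,c=cv2.connectedComponentsWithStats(m)
for i in range(1,nb):
    if st[i,4]>40: print('grey',st[i][:4]+[x0,y0,0,0],st[i,4],c[i]+[x0,y0])
a=cv2.resize(w[0:260,180:500],(800,650),interpolation=cv2.INTER_CUBIC); cv2.imwrite('pics/w12c.png',a[:600])
E
```

```text
tool_pos: [0.4779, -0.2554, 0.2468]
force: [0.1, -0.1, -0.2]
pred knob top 319.10477972254387 117.48442548918199 hole (np.float64(380.73009792917713), np.float64(213.9777049654255))
dark [309 107  22  22] 356 [319.03370787 117.70224719]
grey [308 104  25  26] 116 [322.53448276 113.54310345]
```

View pics/w12c.png

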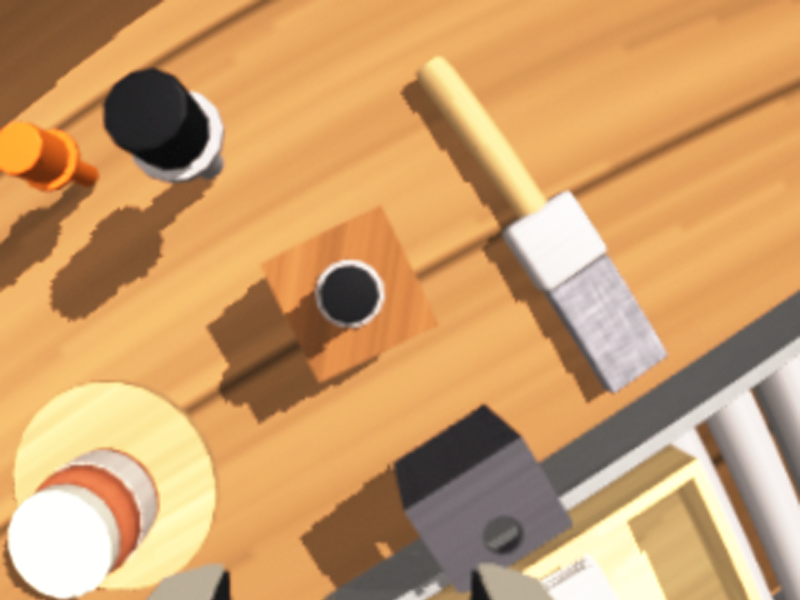

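The knob (349,292 in the crop) sits where predicted, the bracket hole is at (503,533), i.e. (381.2,213.2) in the full frame, and the jar stands on the ware board.

```bash
python3 - <<'E'
from h import *
d=np.load('w12.npz');K,T=d['K'],d['T']
k=onz(K,T,319.3,117.6,.108,True); print('knob',k,'hole',onz(K,T,381.2,213.2,.095,True))
go(k[0],k[1],.078)
E
```

```text
knob [ 0.41819395 -0.22239186  0.108     ] hole [ 0.54046401 -0.21464153  0.095     ]
 t 34.5 at [ 0.4785 -0.2545  0.2468] h 60.1 q6 -1.63 | roll -0.0 then cm [ 6.83 -0.22 16.88]
```

```bash

python3 -m pendant '[[[0.6,3.4,-0.1,0,0],[0.6,3.4,-0.1,0,0],[0.6,0,0,4,0],[0.6,0,0,4,0],[0.6,0,0,3,0],[0.6,0,0,0,0],[0.6,0,0,0,0]]]' 25 | sed -n '2p;4p'
python3 - <<'E'
from h import *
go(.4182,-.2224,.077)
E
```

```text
tool_pos: [0.4189, -0.2213, 0.1374]
force: [0.3, 0.3, 0.1]
 t 35.2 at [ 0.4189 -0.2213  0.1374] h 60.2 q6 -1.64 | roll -0.0 then cm [ 0.01 -0.13  6.04]
```

```bash

python3 -m pendant '[[[0.6,0,0,3,0],[0.6,0,0,2.5,0],[0.6,0,0,0.5,0],[0.6,0,0,0,0],[0.1,0,0,0,0],[0.1,0,0,0,0],[0.1,0,0,0,0],[0.1,0,0,0,0]]]' 25 | sed -n '2p;4p'
python3 -m pendant '[[[0.1,0,0,0,0],[0.1,0,0,0,0],[0.1,0,0,0,0],[0.1,0,0,0,0]]]'
```

```text
tool_pos: [0.419, -0.2225, 0.0779]
force: [0.4, -0.4, 0.0]
t: 36.4
tool_pos: [0.4188, -0.2224, 0.0776]
orientation: [0.812, 3.034, -0.0]
force: [-0.4, 0.6, 5.0]
opening: 0.0237
gripper_force: 25.0
```

```bash

python3 -m pendant '[[[0.1,0,0,-2,0],[0.1,0,0,-3,0],[0.1,0,0,-4,0],[0.1,0,0,-4,0],[0.1,0,0,-4,0],[0.1,0,0,0,0],[0.1,0,0,0,0]]]' | sed -n '2p;4,6p'
python3 -m pendant '[[[0.1,-3.4,1.35,0,0],[0.1,-3.4,1.35,0,0],[0.1,-3.4,1.35,0,0],[0.1,-3.4,1.35,0,0],[0.1,-3.3,1.35,0,0],[0.1,0,0,0,0],[0.1,0,0,0,0],[0.1,0,0,0,0]]]' | sed -n '2p;4p'
python3 - <<'E'
from h import *
w,K,T=cam('wrist');cv2.imwrite('pics/w13.png',w); np.savez('w13.npz',K=K,T=T)
u,v=proj(K,T,(.5405,-.2146,.095),True); print(u,v)
x0,y0=int(u)-22,int(v)-22
g=cv2.cvtColor(w,cv2.COLOR_BGR2GRAY)
print(g[y0:y0+44:2,x0:x0+44:2])
E
```

```text
tool_pos: [0.4188, -0.2225, 0.2475]
force: [-0.0, -0.2, -2.3]
opening: 0.0235
gripper_force: 25.0
tool_pos: [0.5975, -0.2478, 0.2456]
force: [-0.1, -0.7, -1.0]
320.8666936123039 120.16979848286915
[[ 98  96  95  95  99 101 101 100  99  97  96  97  99  99  99  99  98  99
   98 100 100 138]
 [ 95  94  97 100 100 100  99  98  94  95  97  99  99  99  99 100  99  98
  100 101 100 106]
 [ 95  98 101 102  99  98  95  95  96  99  99  98  97  99 100  97  99 100
  100 100  99  98]
 [ 99 100 100  98  96  95  95  98 100  98  98  97  99  98  99 100 101 100
   98  98  98  98]
 [101 100  96  94  95  97  99  98  97  98  98  99  99  99  99 100  99  97
   97  97  97  95]
 [ 99  95  94  95  98  99  99  98  98 100  99  99 100 100  99  99  97  98
   98  96  95  95]
 [ 94  94  96  99  99  98  98  98  98  98  99 100 100  98  96  96  97  96
   95  94  95  96]
 [ 94  97  98  98  97  98  98  98  98  94  88  84  86  94  98  97  95  95
   95  96  96  97]
 [ 97  98  98  97  98  97  98  98  85 106 131 138 131 102  87  96  94  95
   96  96  97  96]
 [ 98  97  97  98  97  99  98  91 121 150 153 153 153 151 106  82 
[... 443 characters left out ...]
7 146 147 144  98  88  95  96
   97  96  95  95]
 [ 96  95  96  97  95  95  95  94  99 122 143 146 126  93  85  94  96  96
   96  94  95  97]
 [ 95  95  95  95  95  94  95  96  95  93  98  99  87  91  96  95  95  95
   95  96  95 110]
 [ 96  95  94  94  94  95  96  94  94  94  95  95  95  97  97  94  94  94
   96  98 125 222]
 [ 96  94  93  94  96  93  92  93  93  96  95  95  97  95  94  95  96  96
  106 192 234 240]
 [ 94  94  95  95  93  93  93  95  96  96  97  96  95  94  95  96 100 153
  226 240 240 240]
 [ 94  95  94  93  92  93  95  96  96  96  95  94  94  95  96 117 201 236
  241 240 241 240]
 [ 92  94  93  93  94  96  95  95  95  94  94  95  96  99 156 227 241 241
  241 241 240 238]]
```

```bash
python3 - <<'E'
from h import *
w=cv2.imread('pics/w13.png'); d=np.load('w13.npz');K,T=d['K'],d['T']
g=cv2.cvtColor(w,cv2.COLOR_BGR2GRAY); x0,y0=300,100
m=((g>110)&(g<180)).astype(np.uint8)[y0:y0+40,x0:x0+40]
nb,l,st,c=cv2.connectedComponentsWithStats(m); i=1+np.argmax(st[1:,4]); print(st[i],c[i]+[x0,y0])
print('bgr',w[y0:y0+40,x0:x0+40][l==i].mean(0), 'bracket',w[105,320])
# mask incl. dark rim
H=onz(K,T,*(c[i]+[x0,y0]),.091,True); print('hole',H, onz(K,T,*(c[i]+[x0,y0]),.095,True))
e=onz(K,T,x0+st[i][0],120,.095,True)-onz(K,T,x0+st[i][0]+st[i][2],120,.095,True); print('width',np.linalg.norm(e))
go(H[0]+.0004,H[1],.175)
E
```

```text
[ 12  14  16  16 205] [319.54146341 121.21463415]
bgr [ 77.74634146 131.90731707 193.23902439] bracket [100  95 103]
hole [ 0.54080273 -0.21633315  0.091     ] [ 0.54075562 -0.21630098  0.095     ]
width 0.016245033292604513
 t 38.0 at [ 0.5976 -0.248   0.2466] h 60.0 q6 -1.52 | roll -0.0 then cm [ 6.47 -0.07  7.16]
```

The hole is full of wood colour, so the tab's hole lines up under the bracket's. I'll lower the pin.

```bash

python3 -m pendant '[[[0.1,3.2,0,0,0],[0.1,3.25,-0.1,0,0],[0.1,0,0,3,0],[0.1,0,0,3,0],[0.1,0,0,0.9,0],[0.1,0,0,0,0],[0.1,0,0,0,0],[0.1,0,0,0,0]]]' | sed -n '2p;4p'
python3 - <<'E'
from h import *
go(.5412,-.2163,.1066)
w,K,T=cam('wrist');cv2.imwrite('pics/w14.png',w)
s,K,T=cam('scene');cv2.imwrite('pics/s14.png',s)
E
```

```text
tool_pos: [0.5433, -0.2174, 0.1803]
force: [0.7, 0.5, -1.1]
 t 38.8 at [ 0.5433 -0.2174  0.1803] h 60.0 q6 -1.52 | roll -0.0 then cm [ 0.23 -0.01  7.37]
```

```bash

python3 -m pendant '[[[0.1,0.2,0,0,0],[0.1,0,0,0.4,0],[0.1,0,0,0.4,0],[0.1,0,0,0.2,0],[0.1,0,0,0.2,0],[0.1,0,0,0,0],[0.1,0,0,0,0]]]' | sed -n '2p;4p'
python3 - <<'E'
from h import *
go(.5412,-.2163,.1066)
E
```

```text
tool_pos: [0.5405, -0.2158, 0.1661]
force: [-0.4, 0.3, -0.8]
 t 39.5 at [ 0.5405 -0.2158  0.1661] h 60.0 q6 -1.52 | roll -0.0 then cm [-0.08 -0.01  5.95]
```

```bash

python3 -m pendant '[[[0.1,0,0,0.3,0],[0.1,0,0,0.3,0],[0.1,0,0,0.3,0],[0.1,0,0,0,0],[0.1,0,0,0,0]]]' | sed -n '2p;4p'
python3 -m pendant '[[[0.1,0,0,0.4,0],[0.1,0,0,0.4,0],[0.1,0,0,0.4,0],[0.1,0,0,0,0],[0.1,0,0,0,0]]]' | sed -n '2p;4p'
```

```text
tool_pos: [0.5404, -0.2157, 0.1569]
force: [-0.0, -0.0, -1.5]
tool_pos: [0.5404, -0.2157, 0.1449]
force: [0.5, 0.6, -1.4]
```

```bash

python3 -m pendant '[[[0.1,0,0,0.6,0],[0.1,0,0,0.6,0],[0.1,0,0,0.6,0],[0.1,0,0,0.6,0],[0.1,0,0,0.6,0],[0.1,0,0,0.4,0],[0.1,0,0,0,0],[0.1,0,0,0,0]]]' | sed -n '2p;4p'
python3 -m pendant '[[[0.1,0,0,0.2,0],[0.1,0,0,0.15,0],[0.1,0,0,0,0],[0.1,0,0,0,0]]]' | sed -n '2p;4p'
```

```text
tool_pos: [0.5405, -0.2158, 0.1111]
force: [-0.4, 0.2, -0.8]
tool_pos: [0.5406, -0.2158, 0.1077]
force: [-0.3, 0.2, -0.7]
```

```bash

python3 -m pendant '[[[0.1,0,0,0.15,0],[0.1,0,0,0,0],[0.1,0,0,0,0]]]' | sed -n '2p;4p'
python3 -m pendant '[[[0.5,0,0,0,0],[0.5,0,0,0,0],[0.5,0,0,0,0],[0.5,0,0,0,0],[0.5,0,0,0,0],[0.5,0,0,-2,0],[0.5,0,0,-4,0],[0.5,0,0,-4,0]]]' | sed -n '2p;4,6p'
python3 -m pendant '[[[0.5,-4,0,-3,0],[0.5,-3,0,-1,0],[0.5,0,0,0,0],[0.5,0,0,0,0],[0.5,0,0,0,0]]]' | sed -n '2p;4,6p'
python3 - <<'E'
from h import *
w,K,T=cam('wrist');cv2.imwrite('pics/w15.png',w); hs=cv2.cvtColor(w,cv2.COLOR_BGR2HSV)
# knob top seated: z=.095+.042=.137
u,v=proj(K,T,(.5408,-.2163,.137),True); print('pred knob top',u,v); x0,y0=int(u)-35,int(v)-35
m=(hs[...,2]<60).astype(np.uint8)[y0:y0+70,x0:x0+70]
nb,l,st,c=cv2.connectedComponentsWithStats(m)
for i in range(1,nb):
    if st[i,4]>40: print(st[i],c[i]+[x0,y0]); d=st[i,2]/K[0,0]; 
t,Kt,Tt=cam('top'); s,Ks,Ts=cam('scene'); cv2.imwrite('pics/tf.png',t); cv2.imwrite('pics/sf.png',s)
for n,im,KK,TT in(('top',t,Kt,Tt),('scene',s,Ks,Ts)):
    hs=cv2.cvtColor(im,cv2.COLOR_BGR2HSV)
    for nm,p in (('knobtop',(.5408,-.2163,.137)),('collar mid',(.5408,-.2163,.098)),('raised20',(.5408,-.2163,.157))): 
        u,v=proj(KK,TT,p); print(n,nm,round(u,1),round(v,1))
    u,v=proj(KK,TT,(.5408,-.2163,.119)); x,y=int(u)-9,int(v)-12; print(x,y); print(hs[y:y+24,x:x+18,2])
E
```

```text
tool_pos: [0.5408, -0.2159, 0.1067]
force: [-0.2, -0.2, 3.5]
tool_pos: [0.5397, -0.2154, 0.2062]
force: [0.1, 0.1, 0.1]
opening: 0.0465
gripper_force: 0.0
tool_pos: [0.6002, -0.2501, 0.2449]
force: [0.1, -0.0, 0.1]
opening: 0.0465
gripper_force: 0.0
pred knob top 320.2015533280269 117.92841610563927
[ 22  23  26  25 475] [319.46315789 116.97052632]
[  7  36  25  25 317] [303.05678233 130.62460568]
top knobtop 399.1 209.7
top collar mid 396.8 211.1
top raised20 400.3 208.9
389 198
[[206 215 221 222 222 222 222 177 113  99  99  99  93 161 182 182 181 181]
 [225 225 226 226 226 226 226 138 100  99  99  98 124 178 183 182 182 157]
 [226 226 226 226 226 226 185 115  99  99  99  94 163 182 182 182 181 112]
 [226 226 225 224 224 223 137 100  99  98  99 124 179 183 182 182 157  79]
 [224 218 215 216 218 177 114  99  98  99  95 161 180 182 182 182 112  78]
 [221 222 222 223 224 136 101  99  98  99 125 179 183 182 183 158  78 132]
 [224 224 225 225 185 115  99  99  98  94 161 180 182 182 182 112  79 167]
 [205 201 201 202 130 101  99  98  98 126 179 183 181 182 158  78 132 176]
 [107 103 103 1
[... 2376 characters left out ...]
 62  63  62 110 116 117]
 [115 115 117 117 117 115  70  63  63  64  63  63  63  63  62 123 118 117]
 [115 116 116 117 116 140  77  65  63  64  65  64  63  63  63 187 155 121]
 [115 117 118 115 115 202 103  65  63  63  63  63  64  64  63 189 191 129]
 [117 117 117 115 117 143 100  68  64  64  64  64  64  64  71 228 174 104]
 [116 118 116 117 116 146 115  79  65  65  64  64  64  63 102 218 126  77]
 [118 115 114 116  88 119 137 132  95  75  73  73  85 127 184 134  86  75]
 [116 117 117 118  84  90 135 143 140 132 131 132 131 188 133  91  75  78]
 [115 117 117 118  85  80  94 119 135 134 129 127 120 124  94  75  76  81]
 [118 117 118 118  85  78  80  84  93 101  99  98  87  81  74 127 111 190]]
```

Pin seated: it touched at TCP z 0.1067 against 0.1066 expected, and the scene view's knob and collar rows match. One last numeric check of the stack and the jar before handing in.

```bash

python3 -m pendant '[[[0.5,-3.1,2.9,0,0],[0.5,-3.1,2.8,0,0],[0.5,0,0,0,0],[0.5,0,0,0,0],[0.5,0,0,0,0]]]' | sed -n '2p;4p'
python3 - <<'E'
from h import *
w,K,T=cam('wrist');cv2.imwrite('pics/w16.png',w); hs=cv2.cvtColor(w,cv2.COLOR_BGR2HSV)
m=((hs[...,1]<45)&(hs[...,2]>90)).astype(np.uint8)
u,v=proj(K,T,(.622,-.197,.1),True); print(u,v)
nb,l,st,c=cv2.connectedComponentsWithStats(m)
for i in range(1,nb):
    if st[i,4]>300 and abs(c[i]-[u,v]).max()<40:
        cn=max(cv2.findContours((l==i).astype(np.uint8),0,1)[0],key=cv2.contourArea)
        P=cv2.approxPolyDP(cn,2.0,True)[:,0]; print(st[i],c[i].round(1)); print([[p.tolist(),onz(K,T,*p,.085,True)[:2].round(4).tolist()] for p in P])
t=cv2.imread('pics/t11.png'); Kt,Tt=(np.load('t11.npz')[k] for k in 'KT')
hs=cv2.cvtColor(t,cv2.COLOR_BGR2HSV); u,v=proj(Kt,Tt,(.4430,-.388,.097)); x,y=int(u)-15,int(v)-15
mm=((hs[...,1]<45)&(hs[...,2]>190)).astype(np.uint8)[y:y+30,x:x+30]; M=cv2.moments(mm,True); cx,cy=M['m10']/M['m00']+x,M['m01']/M['m00']+y; print('cap',M['m00'],onz(Kt,Tt,cx,cy,.097))
E
```

```text
tool_pos: [0.6827, -0.2325, 0.2466]
force: [0.3, -0.4, -0.3]
320.9634247029975 115.47849510101258
[ 275   82   75   78 3401] [311.6 121. ]
[[[320, 82], [0.5906, -0.18]], [[275, 109], [0.5913, -0.2351]], [[286, 137], [0.6231, -0.2403]], [[304, 159], [0.6531, -0.2358]], [[349, 134], [0.6537, -0.181]], [[336, 104], [0.6193, -0.1772]]]Traceback (most recent call last):
  File "<stdin>", line 12, in <module>
ZeroDivisionError: float division by zero
```

```bash
python3 -c "
from plant import robot
print(robot.read_state()['t']); print(robot.close_job())"
```

```text
44.05
the job is handed in; nothing more can be done
None
```

I handed the job in at 44 s, with no verdict returned: the jar is on the ware board, both loose guards are nested on the one in the crate with ends flush, the crate is home against the stop board, and the pin is down through the bracket and tab.

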